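Crimp a button badge: slide the die tray home and hold the press lever down

ROBOT

A 6-joint arm with a two-finger parallel gripper is mounted at the origin on the work surface. World frame = base frame: x ahead of the robot, y to its left, z up, the work surface at z = 0. Lengths are in m, angles in degrees, forces in N, time in s.
With the tool pointing down it reaches from about 0.4 to 0.825 m from the base axis. Payload 7 kg.
Tool frame: the origin (TCP) lies between the finger pads; the fingertips stand 22 mm ahead of it and the grasp point (between the pads) lies 3 mm ahead of it; z points along the fingers, y is the line along which they close (so a half turn about z gives the same grasp; the last joint's range is limited). The gripper opens to 88 mm and grips with 3 to 60 N. Pads are 19 mm wide; open, the fingers measure 130 mm over their backs; the gripper's body (78 mm by 193 mm) begins 47 mm behind the grasp point.
Start: joints at [87.21, 20.546, 0.682, 0, -70.136, -16.507], TCP at [0.223, 0.637, 0.249] pointing down, gripper open.
Joint ranges: [-176.03, 176.03], [-82.01, 121.73], [-58.28, 71.71], [-173.87, 95.51], [-174.79, -0.11], [-173.66, 173.66]. Speed limits (degrees/s): [136.94, 136.94, 172.46, 180, 180, 180].

INTERFACE

Orientations are given as [roll, pitch, yaw] about the fixed x, y, z axes, in that order (R = Rz(yaw) Ry(pitch) Rx(roll)).
In Python, from plant import ctrl gives the robot as it stands.
- The arm moves only by the tool apply_moves, never from a script. Its argument "targets" is a list of rows, each an object with "travel": the shift along the tool's x, y, z in mm, a list of three; "roll": the turn about the tool's z in degrees; "jaw": the finger opening in mm, from 0 to 87.6. In form: [{"travel": [tx, ty, tz], "roll": roll, "jaw": jaw}, ...]. A call has 1 to 10 rows; each row shifts and turns the commanded pose from where the row before left it, along the tool's axes as they then stand; what a row does not reach is not made up. A row lasts 1/10 s, in which the tool goes at most 50 mm and 8.59 degrees, less where a joint would pass 70% of its speed; a pose out of reach is approached as far as the arm can. A call with a gripper value outside its range is refused whole. The fingers move at their own pace and stop on an object; the grip force is fixed at half the most. Time passes only in rows, so rows that do not move let the fingers close. It gives the time, the measured TCP pose, the force, the opening and the grip force at its end, in the units of the state.
- ctrl.get_obs(): the state, without advancing time (a new reading comes with each control period).
- ctrl.snapshot(name): name is "side" or "top" or "wrist"; returns the picture (384x512x3 uint8, red, green, blue); there is no depth.
- ctrl.calibration(name): a dict with "K" (3x3 intrinsics, pixels), "extrinsics" (4x4, takes a point from camera to world coordinates); the wrist camera has in their place "hand_eye" (4x4, takes a point from camera to tool coordinates, whose origin is the TCP and whose axes are the flange's). Camera axes: x right, y down, z forward; pixel columns grow to the right and rows downward; lengths in m; the calibration is good to about 2 mm. A picture is of the moment at which its call begins: read the wrist's pose just before it. calibration takes no time and is no camera call.
- ctrl.close_job(): hands the job in; it is judged then, once.
The state is a dict: "clock": time; "joint_pos": joint angles; "qvel": joint speeds; "tau": joint torques, N m; "tool_pos": TCP position; "orientation": TCP orientation; "force": force on the tool from outside, world axes, zero at the start; "moment": the same for the moment, N m; "opening": finger opening in m; "gripper_force": force on a finger pad.
Only numpy, scipy, OpenCV 4.12 (cv2) and the standard library are available. Lean on these libraries where they do the work, as an engineer would, in place of code of your own. Each camera call takes 0.05 s, during which the arm holds its last target. There are 200 camera calls.

TASK

A button badge is half made: its face is already up in the press head and its steel pin-back lies in the yellow-collared die of the sliding tray. Slide the tray by its red knob all the way to the left against its end stop, so that the pin-back is under the head; leave the lever up until then, then bring it all the way down onto its stop, and finish with the robot still holding it fully down so that the crimp sets. Keep the pin-back lying in its die and leave everything else on the table where it is.

Things in the scene. Friction and masses are not known exactly. Their poses are not given: they have to be found in the camera images.
- press: the badge press: blue cast C-frame fixed to the table, base 190 x 280 mm (x -70 to 120, y -140 to 140 mm), column at the back, head 56 mm wide from 130 to 176 mm above the table. Origin on the table straight below the vertical ram axis; x points from its front (robot side) to its back, y to the operator's left, z up. Rails and tray reach at most 44 mm above the table (the knob 83 mm)
- tray (a joint): how far the sliding die tray has been pushed to the operator's left (+y of the press), in m: 0 = right-hand end stop, where it starts (black-collared die under the head); 0.090 = left-hand end stop (yellow-collared die exactly under the head). It stays where it is left; about 3 N of friction
- tray_knob (a point): centre of the upright red knob for sliding the tray: 24 mm diameter, 42 mm tall (21 mm each way from this point), at the tray's right-hand end on a flat 22 mm wide strap whose top is 29 mm below this point. At tray 0 it is 225 mm right (-y) and 30 mm in front (-x) of the ram axis, 62 mm above the table; it moves with the tray. Free overhead along its path
- yellow_die (a point): centre of the recess floor of the tray's yellow-collared die, a round steel cup 72 mm across in a yellow collar 83 mm across, recess 60 mm across and 8 mm deep, 36 mm above the table; moves with the tray; 90 mm to the right of the ram axis at tray 0
- pinback_centre (a point): centre of the loose steel pin-back disc, 56 mm diameter, 4 mm thick, that lies in the recess of the yellow-collared die and rides along with the tray
- lever (a joint): angle of the press lever in rad, growing as it comes down: 0 = at rest, raised 0.70 rad (40 degrees) above horizontal; 0.75 = fully down on its stop, 0.05 rad below horizontal. A spring always drives it back up to 0: about 2.5 N across the middle of the grip starts it, about 12 N keeps it fully down. It pushes the ram down 26 mm
- lever_grip (a point): middle of the lever's black rubber grip, on its centre line: a round bar of 30 mm diameter, 125 mm long, pointing from the pivot to the front (-x of the press), free above and beside. 309 mm above the table with the lever up, 191 mm fully down; moves on a circle of 170 mm radius about point lever_pivot in the upright plane through the ram axis
- lever_pivot (a point): the lever's pivot axis (horizontal, along y of the press): 35 mm behind (+x) the ram axis and 200 mm above the table
- badge_green: finished button badge lying on the table left of the press: green ring, yellow middle, 58 mm across, 6 mm thick; origin at its underside. Leave it alone.
- badge_orange: finished button badge, orange ring and white middle, 58 mm across, 6 mm thick; origin at its underside. Leave it alone.
- parts_box: open clear box of spare badge parts, 75 x 105 x 26 mm, in front of the press; origin at the centre of its underside. Leave it alone.
- stapler: blue and black stapler, 135 x 36 x 55 mm, left of the press; origin at the centre of its underside. Leave it alone.
- bottle_green: green drinks bottle with white cap, 64 mm across, 200 mm tall; origin at its underside. Leave it alone.
- bottle_clear: clear drinks bottle with red cap, 64 mm across, 200 mm tall; origin at its underside. Leave it alone.
- pencil_mug: blue pot of coloured pencils, 76 mm across, 165 mm tall with the pencils; origin at its underside. Leave it alone.
- glue_stick: upright glue stick, white with a red cap, 31 mm across, 100 mm tall; origin at its underside. Leave it alone.
Things that resemble listed ones, but are neither listed nor needed, are in the scene too. What is meant by the part that bears pinback_centre is not black, pink or purple, and is the smaller of those in its own colour.

How it is judged (in metres and radians):
On the way, in this order (a step that is already met when the one before it is completed fails the run):
1. the tray is against its left end stop with the pin-back in its die under the head, the lever still up (value of joint tray above 0.085 m and distance between pinback_centre and yellow_die below 0.009 m and value of joint lever below 0.2 rad), for 0.2 s.
2. the lever is pressed fully down by the robot, with the tray still home (value of joint lever above 0.7 rad and value of joint tray above 0.085 m and (contact force between lever and the fingers above 3 N or contact force between lever and the arm above 3 N)), for 0.5 s.
At the end, for the whole second after the job is handed in: through the last second the robot keeps the lever fully down (lever above 0.70 of 0.75 rad) with more than 3 N on it, the tray is within 5 mm of its left end stop (tray above 0.085 of 0.090 m), the pin-back still lies flat in the yellow-collared die, and no bystander has moved more than 30 mm (all of step 2 and distance between pinback_centre and yellow_die below 0.009 m and angle between pinback_centre's own z axis and vertical below 0.2 rad and distance of each of badge_green, badge_orange, parts_box, stapler, bottle_green, bottle_clear, pencil_mug, glue_stick from where it was at the start of the episode below 0.03 m); the arm keeps its last pose, push and grip.
It fails at once if the lever is brought down while the tray is not home (value of joint lever above 0.25 rad and value of joint tray below 0.083 m).
It fails at once if the pin-back leaves its die (distance between pinback_centre and yellow_die above 0.015 m).
It fails at once if a bystander (badge, parts box, stapler, bottle, pencil pot or glue stick) is moved more than 30 mm (distance of any of badge_green, badge_orange, parts_box, stapler, bottle_green, bottle_clear, pencil_mug, glue_stick from where it was at the start of the episode above 0.03 m).
It also fails if it takes over 53 s, if anything falls off the work surface, if the arm or the gripper's body presses on something with over 40 N, if the wrist force passes 120 N, or if a joint passes its speed limit or range.

## Working session

There is one attempt and no reset: what is moved stays moved. The work goes in short steps, Python scripts to look and compute and a tool call to move; the robot and the scene stay as the last step left them, time stands still between calls to the robot, and variables do not carry over. Pictures are saved under pics/ and viewed, at most 10 in all, crops included, and the job is handed in when it is done.

Besides the shell and the picture viewer there is one more tool, called by a JSON object that holds its "op" and its "data", one argument or row to a line. apply_moves: Moves the arm, as the interface text tells. Its arguments: {"type":"object","properties":{"targets":{"type":"array","items":{"type":"object","properties":{"travel":{"type":"array","items":{"type":"number"}},"roll":{"type":"number"},"jaw":{"type":"number"}}}}},"required":["targets"]}

```bash
mkdir -p pics; ls; cat > h.py <<'E'
import numpy as np, cv2
from plant import ctrl
def cal(n):
    c=ctrl.calibration(n); return np.array(c['K']),np.array(c['extrinsics'])
def ray(n,u,v):
    K,E=cal(n); d=E[:3,:3]@np.linalg.solve(K,[u,v,1.]); return E[:3,3],d
def onz(n,u,v,z):
    o,d=ray(n,u,v); return o+d*(z-o[2])/d[2]
def proj(n,p):
    K,E=cal(n); q=K@(E[:3,:3].T@(np.array(p)-E[:3,3])); return q[:2]/q[2]
E
python3 - <<'E'
from h import *
a=ctrl.snapshot('top');b=ctrl.snapshot('side')
cv2.imwrite('pics/top.png',cv2.cvtColor(a,cv2.COLOR_RGB2BGR));cv2.imwrite('pics/side.png',cv2.cvtColor(b,cv2.COLOR_RGB2BGR))
o=ctrl.get_obs();print(o['tool_pos'],o['orientation'],o['force'],o['clock'])
for n in('top','side'):
  K,E=cal(n);print(K[0,0],E.round(3).tolist())
E
```

```text
pics
[0.22297039 0.63668333 0.24771168] [ 1.79915346e+02 -7.51226217e-03 -1.93045475e+01] [ 0.38339691  0.67164175 -0.26865742] 0.1
403.09465519952306 [[-0.015, -0.998, 0.06, 0.464], [-1.0, 0.015, -0.005, 0.011], [0.004, -0.06, -0.998, 1.483], [0.0, 0.0, 0.0, 1.0]]
398.952516236603 [[0.999, -0.006, 0.054, 0.46], [-0.05, -0.486, 0.872, -1.324], [0.021, -0.874, -0.486, 0.926], [0.0, 0.0, 0.0, 1.0]]
```

View pics/top.png

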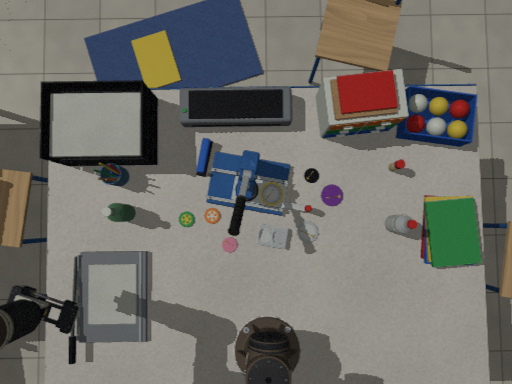

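View pics/side.png

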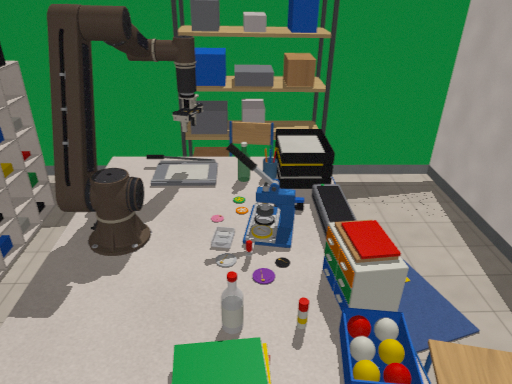

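Top: the press is at about (250,182), its red knob at (308,209), the yellow die at (271,194) and the black lever grip at (237,215). Things that could be taken for the pin-back are the black disc (311,176), purple disc (332,195), pink disc (230,244), the larger grey disc (312,231) and the steel disc in the die (271,194). I choose the one in the die. Things that could be taken for the knob are the red caps at (399,164) and (411,225). I'll check these in a close crop.

```bash
python3 - <<'E'
from h import *
a=cv2.imread('pics/top.png');c=a[140:260,180:340]
b=cv2.imread('pics/side.png');d=b[135:285,200:320]
c=cv2.resize(c,None,fx=5,fy=5,interpolation=cv2.INTER_CUBIC)
cv2.imwrite('pics/c1.png',c)
cv2.imwrite('pics/c2.png',cv2.resize(d,None,fx=4,fy=4,interpolation=cv2.INTER_CUBIC))
h=cv2.cvtColor(a,cv2.COLOR_BGR2HSV)
def blobs(im,lo,hi,roi,hue2=None):
    h=cv2.cvtColor(im,cv2.COLOR_BGR2HSV);m=cv2.inRange(h,lo,hi)
    if hue2: m|=cv2.inRange(h,*hue2)
    x0,y0,x1,y1=roi;mm=np.zeros_like(m);mm[y0:y1,x0:x1]=m[y0:y1,x0:x1]
    n,l,s,ce=cv2.connectedComponentsWithStats(mm)
    return [(ce[i].round(1).tolist(),s[i].tolist()) for i in range(1,n) if s[i,4]>8]
print(blobs(a,(0,150,80),(6,255,255),(290,195,325,225),((174,150,80),(180,255,255))))
print(blobs(b,(0,150,80),(6,255,255),(235,230,262,260),((174,150,80),(180,255,255))))
print('yel',blobs(a,(18,80,80),(35,255,255),(250,175,292,212)),blobs(b,(18,80,80),(35,255,255),(240,190,300,250)))
for p in[(308,209)]: print(onz('top',*p,0.083))
E
```

```text
[([307.6, 208.2], [305, 206, 6, 6, 28])]
[([248.6, 245.3], [246, 240, 6, 12, 61])]
yel [([271.0, 193.3], [260, 182, 23, 24, 119])] [([261.7, 233.0], [251, 225, 22, 14, 101])]
[ 0.50261211 -0.1508971   0.083     ]
```

View pics/c1.png

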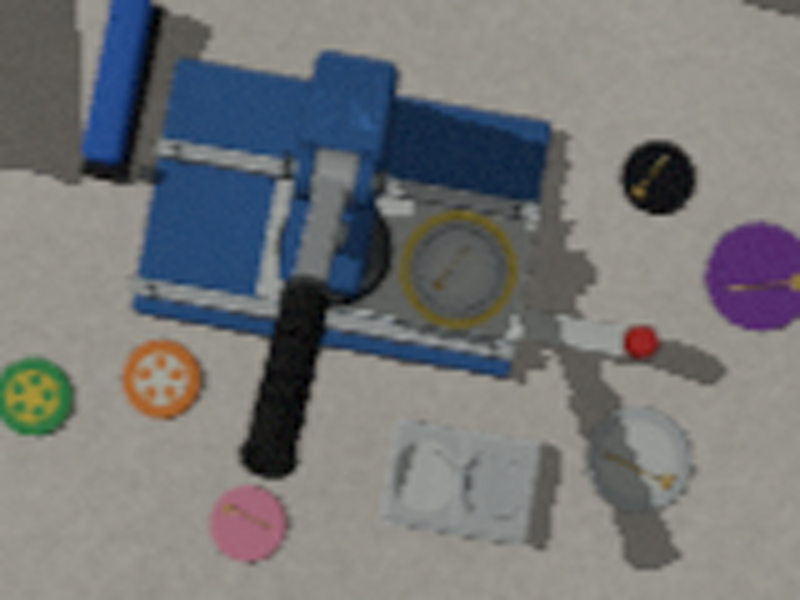

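View pics/c2.png

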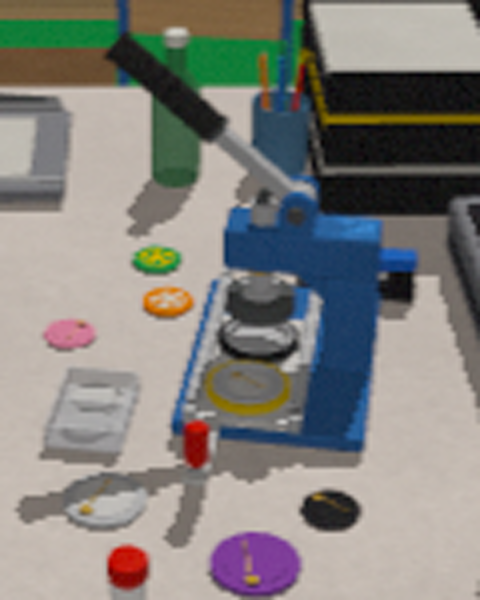

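The close crop confirms it: the steel pin-back (with its pin) lies in the yellow-collared die at crop (458,268). The red knob stands on its strap at (641,342), and the lever grip is up and free. In the side crop the knob is at (197,443) and the lever is raised. The larger grey disc on the table is a look-alike.

```bash
cat >> h.py <<'E'
def press():
    die=np.mean([onz('top',271.3,193.8,0.042),],0)
    k=onz('top',307.7,208.4,0.081)
    v=(k-die)[:2]; yaw=np.arctan2(v[1],v[0])-np.arctan2(-.135,-.030)
    return die,k,yaw
E
python3 - <<'E'
from h import *
die,k,yaw=press();print('die',die,'knob',k,'yaw',np.degrees(yaw), np.linalg.norm((k-die)[:2]))
print('knob side',onz('side',248.6,245.3,.062),'die side',onz('side',262,232,.042))
# front edge of base from crop pixels (height ~0.02)
p=[onz('top',180+x/5,140+y/5,.015) for x,y in((135,310),(510,375),(175,60),(550,122))]
for i,j in((0,1),(2,3),(0,2)): d=p[i]-p[j];print(np.degrees(np.arctan2(d[1],d[0])),np.linalg.norm(d))
for yw in (yaw,):
  c,s=np.cos(yw),np.sin(yw);R=np.array([[c,-s],[s,c]])
  for nm,q,ref in(('die',(0,-.09),die),('knob',(-.03,-.225),k)): print(nm,ref[:2]-R@q)
g=onz('top',180+285/5,140+385/5,.309+.01);print('grip approx',g)
E
```

```text
die [ 0.56020622 -0.02529523  0.042     ] knob [ 0.5047703  -0.15013064  0.081     ] yaw -11.415864824601938 0.1365907036709962
knob side [ 0.50532055 -0.15192953  0.062     ] die side [ 0.56134639 -0.03918352  0.042     ]
79.28974508191119 0.27729236835269666
79.69069747584324 0.27902236643710165
170.50112120334026 0.1858622558101766
die [0.57801981 0.06292424]
knob [0.57871076 0.06448019]
grip approx [0.47625154 0.08178196 0.319     ]
```

{"op": "apply_moves", "data": {
  "targets": [
    {"travel":[0,0,-43],"roll":0,"jaw":70},
    {"travel":[0,0,-43],"roll":0,"jaw":70},
    {"travel":[0,0,-43],"roll":0,"jaw":70},
    {"travel":[0,0,-43],"roll":0,"jaw":70},
    {"travel":[38,24,0],"roll":0,"jaw":70},
    {"travel":[38,24,0],"roll":0,"jaw":70},
    {"travel":[38,24,0],"roll":0,"jaw":70},
    {"travel":[38,24,0],"roll":0,"jaw":70},
    {"travel":[38,24,0],"roll":0,"jaw":70},
    {"travel":[38,24,0],"roll":0,"jaw":70}
  ]
}}

```text
clock: 1.1
tool_pos: [0.3913, 0.4241, 0.4204]
orientation: [180.0, 0.0, -19.3]
force: [0.7, -0.5, -0.3]
opening: 0.0701
gripper_force: 0.0
```

{"op": "apply_moves", "data": {
  "targets": [
    {"travel":[23,39,0],"roll":0,"jaw":70},
    {"travel":[23,39,0],"roll":0,"jaw":70},
    {"travel":[23,39,0],"roll":0,"jaw":70},
    {"travel":[23,39,0],"roll":0,"jaw":70},
    {"travel":[23,39,0],"roll":0,"jaw":70},
    {"travel":[23,39,0],"roll":0,"jaw":70},
    {"travel":[23,39,0],"roll":0,"jaw":70},
    {"travel":[23,39,0],"roll":0,"jaw":70},
    {"travel":[23,39,0],"roll":0,"jaw":70},
    {"travel":[23,39,0],"roll":0,"jaw":70}
  ]
}}

```text
clock: 2.1
tool_pos: [0.4786, -0.0201, 0.4206]
orientation: [-180.0, -0.0, -19.3]
force: [1.3, 0.7, 0.2]
opening: 0.0697
gripper_force: 0.0
```

```bash
python3 - <<'E'
from h import *
o=ctrl.get_obs();print(o['joint_pos'],o['tool_pos'],o['orientation'])
E
```

```text
[ 2.11860043e+01 -2.30190668e+00 -5.17862591e+00 -1.13647670e-02
 -8.71103277e+01  4.95361454e+01] [ 0.47855507 -0.02014258  0.42056881] [-1.79982958e+02 -2.48878389e-03 -1.92784224e+01]
```

{"op": "apply_moves", "data": {
  "targets": [
    {"travel":[23,38,0],"roll":0,"jaw":70},
    {"travel":[23,38,0],"roll":0,"jaw":70},
    {"travel":[23,38,0],"roll":0,"jaw":70},
    {"travel":[0,0,30],"roll":8.2,"jaw":70},
    {"travel":[0,0,30],"roll":8.2,"jaw":70},
    {"travel":[0,0,30],"roll":8.2,"jaw":70},
    {"travel":[0,0,30],"roll":8.2,"jaw":70},
    {"travel":[0,0,30],"roll":8.2,"jaw":70},
    {"travel":[0,0,30],"roll":8.2,"jaw":70},
    {"travel":[0,0,30],"roll":8.2,"jaw":70}
  ]
}}

```text
clock: 3.1
tool_pos: [0.5059, -0.1487, 0.2092]
orientation: [180.0, 0.0, -77.0]
force: [0.1, -0.2, 0.5]
opening: 0.0702
gripper_force: 0.0
```

{"op": "apply_moves", "data": {
  "targets": [
    {"travel":[0,0,10],"roll":8.2,"jaw":70},
    {"travel":[0,0,10],"roll":8.2,"jaw":70},
    {"travel":[0,0,0],"roll":8.2,"jaw":70},
    {"travel":[0,0,0],"roll":0,"jaw":70}
  ]
}}

```text
clock: 3.5
tool_pos: [0.5059, -0.1487, 0.1899]
orientation: [179.9, -0.0, -101.4]
force: [-0.4, -0.3, 1.0]
opening: 0.0704
gripper_force: 0.0
```

```bash
cat >> h.py <<'E'
from scipy.spatial.transform import Rotation as Ro
def wrist():
    o=ctrl.get_obs();im=ctrl.snapshot('wrist');c=ctrl.calibration('wrist')
    T=np.eye(4);T[:3,:3]=Ro.from_euler('xyz',o['orientation'],degrees=True).as_matrix();T[:3,3]=o['tool_pos']
    return im,np.array(c['K']),T@np.array(c['hand_eye']),o
def rayz(K,E,u,v,z):
    d=E[:3,:3]@np.linalg.solve(K,[u,v,1.]);return E[:3,3]+d*(z-E[2,3])/d[2]
def save(n,im): cv2.imwrite('pics/'+n,cv2.cvtColor(im,cv2.COLOR_RGB2BGR))
E
python3 - <<'E'
from h import *
im,K,E,o=wrist();s=ctrl.snapshot('side')
save('a1.png',np.hstack([im,s[:,:288]]))
print(o['tool_pos'],o['orientation'],o['joint_pos'],o['force']);print(E.round(3).tolist(),K[0,0])
h=cv2.cvtColor(im,cv2.COLOR_RGB2HSV);m=cv2.inRange(h,(0,150,80),(6,255,255))|cv2.inRange(h,(174,150,80),(180,255,255))
n,l,st,ce=cv2.connectedComponentsWithStats(m)
for i in range(1,n):
  if st[i,4]>40: print(st[i],ce[i],rayz(K,E,*ce[i],.083))
E
```

```text
[ 0.50591524 -0.14869029  0.18989986] [ 1.79919702e+02 -1.59393544e-02 -1.01427247e+02] [ 4.94592347e+00  9.46572836e+00 -2.26178260e+01 -8.65826656e-03
 -5.79979808e+01 -1.63685881e+01] [-0.4436747  -0.26248624  0.99916435]
[[-0.98, 0.192, 0.049, 0.494], [0.199, 0.948, 0.247, -0.216], [0.001, 0.252, -0.968, 0.328], [0.0, 0.0, 0.0, 1.0]] 325.2202516040617
[241 182  28  26 547] [254.27787934 195.04387569] [ 0.50557952 -0.15193695  0.083     ]
```

View pics/a1.png

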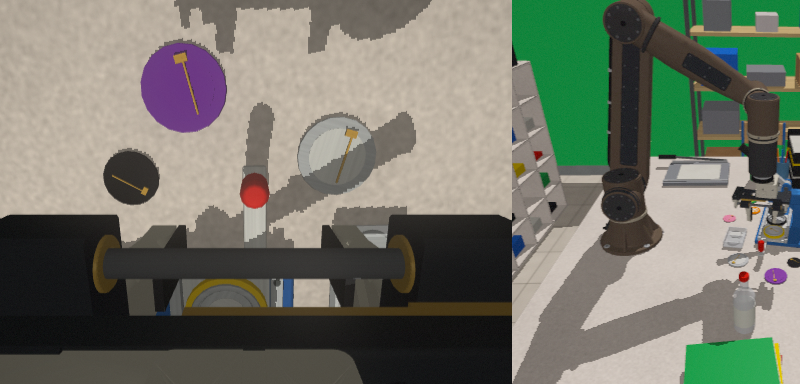

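The wrist view shows the red knob at (254,195), standing centred between the open jaws; the strap and yellow die are below it at (227,290). The side half shows the arm clear of the lever. I'll go down and grip.

{"op": "apply_moves", "data": {
  "targets": [
    {"travel":[1,1,30],"roll":0,"jaw":70},
    {"travel":[0,0,30],"roll":0,"jaw":70},
    {"travel":[0,0,30],"roll":0,"jaw":60},
    {"travel":[0,0,20],"roll":0,"jaw":50},
    {"travel":[0,0,10],"roll":0,"jaw":40},
    {"travel":[0,0,0],"roll":0,"jaw":32},
    {"travel":[0,0,0],"roll":0,"jaw":28},
    {"travel":[0,0,0],"roll":0,"jaw":20},
    {"travel":[0,0,0],"roll":0,"jaw":15},
    {"travel":[0,0,0],"roll":0,"jaw":15}
  ]
}}

```text
clock: 4.6
tool_pos: [0.5051, -0.1494, 0.0716]
orientation: [-180.0, 0.0, -101.3]
force: [-3.5, 2.9, 6.8]
opening: 0.0233
gripper_force: 30.0
```

{"op": "apply_moves", "data": {
  "targets": [
    {"travel":[-4,0,0],"roll":0,"jaw":15},
    {"travel":[-6,0,0],"roll":0,"jaw":15},
    {"travel":[-7,0,0],"roll":0,"jaw":15},
    {"travel":[-7,0,0],"roll":0,"jaw":15},
    {"travel":[-7,0,0],"roll":0,"jaw":15},
    {"travel":[-7,0,0],"roll":0,"jaw":15},
    {"travel":[-7,0,0],"roll":0,"jaw":15},
    {"travel":[-5,0,0],"roll":0,"jaw":15}
  ]
}}

```text
clock: 5.4
tool_pos: [0.5144, -0.1007, 0.0716]
orientation: [180.0, -0.0, -101.3]
force: [-5.1, -2.5, 7.6]
opening: 0.0233
gripper_force: 30.0
```

{"op": "apply_moves", "data": {
  "targets": [
    {"travel":[-6,0,0],"roll":0,"jaw":15},
    {"travel":[-7,0,0],"roll":0,"jaw":15},
    {"travel":[-7,0,0],"roll":0,"jaw":15},
    {"travel":[-6,0,0],"roll":0,"jaw":15},
    {"travel":[-5,0,0],"roll":0,"jaw":15},
    {"travel":[-4,0,0],"roll":0,"jaw":15},
    {"travel":[-3,0,0],"roll":0,"jaw":15},
    {"travel":[-2,0,0],"roll":0,"jaw":15},
    {"travel":[-1,0,0],"roll":0,"jaw":15}
  ]
}}

```text
clock: 6.3
tool_pos: [0.522, -0.0608, 0.0716]
orientation: [179.9, -0.1, -101.3]
force: [-5.3, -8.0, 9.0]
opening: 0.0232
gripper_force: 30.0
```

{"op": "apply_moves", "data": {
  "targets": [
    {"travel":[-1,0,0],"roll":0,"jaw":15},
    {"travel":[-1,0,0],"roll":0,"jaw":15},
    {"travel":[0,0,0],"roll":0,"jaw":15},
    {"travel":[0,0,0],"roll":0,"jaw":15}
  ]
}}

```text
clock: 6.7
tool_pos: [0.522, -0.0606, 0.0716]
orientation: [179.9, -0.2, -101.3]
force: [-3.8, -13.5, 9.2]
opening: 0.023
gripper_force: 30.0
```

{"op": "apply_moves", "data": {
  "targets": [
    {"travel":[2,0,0],"roll":0,"jaw":40},
    {"travel":[0,0,0],"roll":0,"jaw":50},
    {"travel":[0,0,0],"roll":0,"jaw":50},
    {"travel":[0,0,-10],"roll":0,"jaw":50},
    {"travel":[0,0,-30],"roll":0,"jaw":50},
    {"travel":[0,0,-40],"roll":0,"jaw":50},
    {"travel":[0,0,-40],"roll":0,"jaw":50},
    {"travel":[0,0,-40],"roll":0,"jaw":50},
    {"travel":[0,0,-40],"roll":0,"jaw":50},
    {"travel":[0,0,-40],"roll":0,"jaw":50}
  ]
}}

```text
clock: 7.7
tool_pos: [0.5226, -0.0601, 0.3134]
orientation: [-179.9, 0.0, -101.3]
force: [1.3, 0.2, 0.5]
opening: 0.0502
gripper_force: 0.0
```

{"op": "apply_moves", "data": {
  "targets": [
    {"travel":[0,0,-40],"roll":0,"jaw":20},
    {"travel":[0,0,-40],"roll":0,"jaw":0},
    {"travel":[0,0,-40],"roll":0,"jaw":0},
    {"travel":[0,0,-10],"roll":-8.2,"jaw":0},
    {"travel":[0,0,0],"roll":-8.2,"jaw":0},
    {"travel":[0,0,0],"roll":-8.2,"jaw":0},
    {"travel":[0,0,0],"roll":-8.2,"jaw":0},
    {"travel":[0,0,0],"roll":-8.2,"jaw":0},
    {"travel":[0,0,0],"roll":-8.2,"jaw":0},
    {"travel":[0,0,0],"roll":-8.2,"jaw":0}
  ]
}}

```text
clock: 8.7
tool_pos: [0.5227, -0.06, 0.4414]
orientation: [-180.0, -0.0, -43.5]
force: [-1.0, -0.1, -0.0]
opening: 0.0005
gripper_force: 0.0
```

{"op": "apply_moves", "data": {
  "targets": [
    {"travel":[0,0,0],"roll":-8.2,"jaw":0},
    {"travel":[0,0,0],"roll":-8.2,"jaw":0},
    {"travel":[0,0,0],"roll":-8.2,"jaw":0},
    {"travel":[0,0,0],"roll":-8.2,"jaw":0},
    {"travel":[0,0,0],"roll":0,"jaw":0}
  ]
}}

```text
clock: 9.2
tool_pos: [0.5227, -0.0601, 0.4413]
orientation: [-180.0, -0.0, -10.9]
force: [-1.0, -0.2, -0.0]
opening: 0.0001
gripper_force: 0.0
```

```bash
python3 - <<'E'
from h import *
a=ctrl.snapshot('top');b=ctrl.snapshot('side')
c=cv2.resize(a[150:250,180:320],None,fx=4,fy=4,interpolation=cv2.INTER_CUBIC)
d=cv2.resize(b[100:260,200:310],None,fx=2.5,fy=2.5,interpolation=cv2.INTER_CUBIC)
save('b1.png',np.hstack([c[:400,:524],d[:400]]))
# grip outline in top view: dark pixels
m=cv2.inRange(cv2.cvtColor(a,cv2.COLOR_RGB2HSV),(0,0,0),(180,255,45))
def red(im,roi):
    h=cv2.cvtColor(im,cv2.COLOR_RGB2HSV);q=cv2.inRange(h,(0,150,80),(6,255,255))|cv2.inRange(h,(174,150,80),(180,255,255))
    x0,y0,x1,y1=roi;v,u=np.nonzero(q[y0:y1,x0:x1]);return u.mean()+x0,v.mean()+y0,len(u)
r=red(a,(265,185,325,225));print(r,onz('top',r[0],r[1],.081))
o=ctrl.get_obs();print(o['tool_pos'],o['orientation'],o['joint_pos'],o['force'],o['opening'])
for q in((.484,.084,.329),(.459,.089,.354),(.59,-.0,.042)): print(proj('top',q),proj('side',q))
E
```

```text
(np.float64(nan), np.float64(nan), 0) [nan nan nan]
[ 0.52281375 -0.06012116  0.44111008] [-1.79984815e+02 -3.20269872e-02 -1.13205152e+01] [ 1.48147135e+01  2.50073318e+00  2.16980290e+00  4.75176717e-04
 -8.96336284e+01  6.38647726e+01] [-0.85615116 -0.77973757 -0.7680149 ] 0.00011954762795484227
[235.98096837 214.26768667] [241.8037503  151.47233959]
[233.72906591 223.10389719] [235.1911473  144.84245575]
[264.11244078 185.62183141] [268.5707677 226.3362312]<stdin>:10: RuntimeWarning: Mean of empty slice.
  ret = ret.dtype.type(ret / rcount)
```

View pics/b1.png

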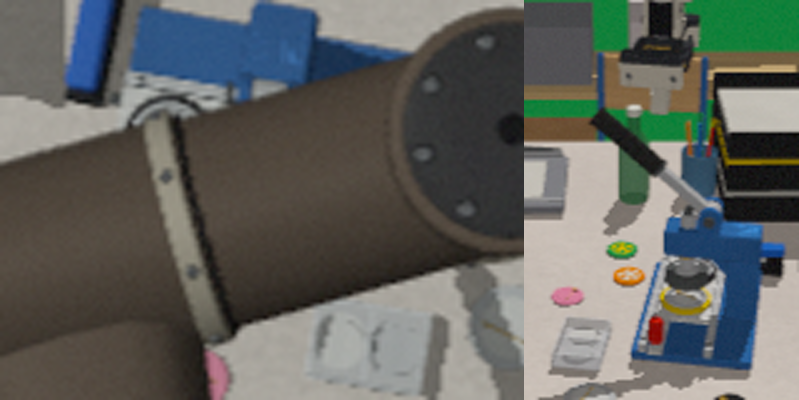

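The left half (top) is hidden by the arm. The right half (side) shows the tray home, with the yellow die under the head at about (686,298) and the knob at (655,330). The lever is still up, its grip at (627,142). Next I measure the grip's centre line from the first top picture.

```bash
python3 - <<'E'
from h import *
a=cv2.imread('pics/top.png');m=cv2.inRange(cv2.cvtColor(a,cv2.COLOR_BGR2HSV),(0,0,0),(180,255,60))
O=np.array([.577,.066]);ax=np.array([.982,-.191])
for v in range(200,234,4):
    u=np.nonzero(m[v,225:248])[0]+225
    if not len(u): continue
    # height of bar centre line on the press geometry, iterate
    z=.309
    for _ in range(5):
        p=onz('top',u.mean(),v,z); xp=(p[:2]-O)@ax; z=.2+(.035-xp)*np.tan(.70)
    print(v,u.min(),u.max(),p.round(4),round(xp,4),'yp',round(float((p[:2]-O)@[.191,.982]),4))
E
```

```text
200 236 247 [0.5276 0.0705 0.271 ] -0.0493 yp -0.005
204 235 244 [0.5152 0.0761 0.2822] -0.0626 yp -0.0019
208 234 243 [0.503  0.0786 0.2927] -0.0751 yp -0.0017
212 233 242 [0.491  0.0811 0.303 ] -0.0873 yp -0.0016
216 232 241 [0.4792 0.0835 0.3132] -0.0994 yp -0.0014
220 231 240 [0.4677 0.0859 0.3231] -0.1112 yp -0.0013
224 231 240 [0.4563 0.0855 0.3325] -0.1223 yp -0.0039
228 229 238 [0.4452 0.0906 0.3425] -0.1342 yp -0.001
232 229 238 [0.4342 0.0901 0.3515] -0.1449 yp -0.0036
```

{"op": "apply_moves", "data": {
  "targets": [
    {"travel":[-23,-33,0],"roll":0,"jaw":0},
    {"travel":[-23,-33,0],"roll":0,"jaw":0},
    {"travel":[-23,-33,0],"roll":0,"jaw":0},
    {"travel":[-23,-33,0],"roll":0,"jaw":0},
    {"travel":[0,0,25],"roll":0,"jaw":0},
    {"travel":[0,0,20],"roll":0,"jaw":0},
    {"travel":[0,0,10],"roll":0,"jaw":0},
    {"travel":[0,0,10],"roll":0,"jaw":0},
    {"travel":[0,0,10],"roll":0,"jaw":0},
    {"travel":[0,0,0],"roll":0,"jaw":0}
  ]
}}

```text
clock: 10.3
tool_pos: [0.4583, 0.0867, 0.3649]
orientation: [180.0, 0.0, -11.2]
force: [2.0, 0.0, 0.1]
opening: 0.0006
gripper_force: 1.1
```

{"op": "apply_moves", "data": {
  "targets": [
    {"travel":[0,0,8],"roll":0,"jaw":0},
    {"travel":[0,0,8],"roll":0,"jaw":0},
    {"travel":[0,0,8],"roll":0,"jaw":0},
    {"travel":[0,0,8],"roll":0,"jaw":0}
  ]
}}

```text
clock: 10.7
tool_pos: [0.4581, 0.0869, 0.3332]
orientation: [-180.0, -0.0, -11.1]
force: [-0.1, 0.4, 4.6]
opening: 0.0002
gripper_force: 2.2
```

```bash
python3 - <<'E'
from h import *
b=ctrl.snapshot('side');o=ctrl.get_obs();print(o['tool_pos'],o['force'],o['moment'])
save('b2.png',cv2.resize(b[80:270,190:320],None,fx=3,fy=3,interpolation=cv2.INTER_CUBIC))
E
```

```text
[0.45764324 0.08689392 0.33176146] [0.92285043 1.17434108 1.82440665] [ 0.16787754 -0.42374945 -0.03385672]
```

View pics/b2.png

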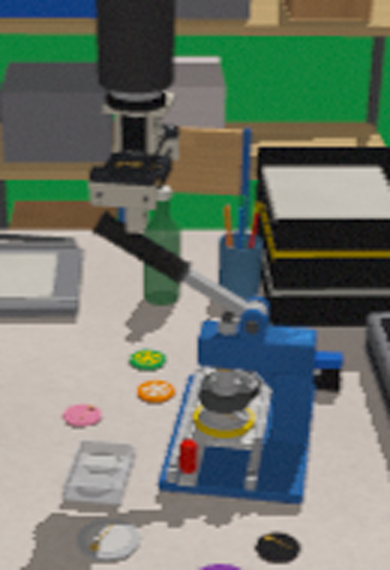

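The fingertips are resting on the grip at (125,228) and the lever has begun to come down. The yellow die is under the head at (222,415). I'll keep pressing.

{"op": "apply_moves", "data": {
  "targets": [
    {"travel":[0,0,9],"roll":0,"jaw":0},
    {"travel":[0,0,9],"roll":0,"jaw":0},
    {"travel":[0,0,9],"roll":0,"jaw":0},
    {"travel":[0,0,9],"roll":0,"jaw":0},
    {"travel":[0,0,9],"roll":0,"jaw":0},
    {"travel":[0,0,9],"roll":0,"jaw":0},
    {"travel":[0,0,9],"roll":0,"jaw":0},
    {"travel":[0,0,9],"roll":0,"jaw":0},
    {"travel":[0,0,9],"roll":0,"jaw":0},
    {"travel":[0,0,9],"roll":0,"jaw":0}
  ]
}}

```text
clock: 11.75
tool_pos: [0.4572, 0.0869, 0.2436]
orientation: [180.0, 0.1, -11.1]
force: [-8.8, 2.1, 11.9]
opening: 0.0005
gripper_force: 6.2
```

{"op": "apply_moves", "data": {
  "targets": [
    {"travel":[0,0,5],"roll":0,"jaw":0},
    {"travel":[0,0,4],"roll":0,"jaw":0},
    {"travel":[0,0,3],"roll":0,"jaw":0},
    {"travel":[0,0,2],"roll":0,"jaw":0},
    {"travel":[0,0,2],"roll":0,"jaw":0}
  ]
}}

```text
clock: 12.25
tool_pos: [0.4565, 0.0869, 0.2285]
orientation: [180.0, 0.1, -11.1]
force: [-20.3, 4.4, 34.9]
opening: 0.0005
gripper_force: 17.7
```

{"op": "apply_moves", "data": {
  "targets": [
    {"travel":[0,0,1],"roll":0,"jaw":0},
    {"travel":[0,0,0],"roll":0,"jaw":0},
    {"travel":[0,0,0],"roll":0,"jaw":0},
    {"travel":[0,0,0],"roll":0,"jaw":0},
    {"travel":[0,0,0],"roll":0,"jaw":0},
    {"travel":[0,0,0],"roll":0,"jaw":0},
    {"travel":[0,0,0],"roll":0,"jaw":0},
    {"travel":[0,0,0],"roll":0,"jaw":0}
  ]
}}

```text
clock: 13.05
tool_pos: [0.4565, 0.0869, 0.2286]
orientation: [180.0, 0.1, -11.1]
force: [-19.6, 3.4, 31.2]
opening: 0.0006
gripper_force: 16.0
```

```bash
python3 - <<'E'
from h import *
b=ctrl.snapshot('side');o=ctrl.get_obs();print(o['tool_pos'],o['force'],o['clock'])
save('b3.png',cv2.resize(b[100:270,190:320],None,fx=3.5,fy=3.5,interpolation=cv2.INTER_CUBIC))
E
```

```text
[0.45650052 0.0869347  0.22864645] [-20.0953935    3.81282554  31.77953419] 13.1
```

View pics/b3.png

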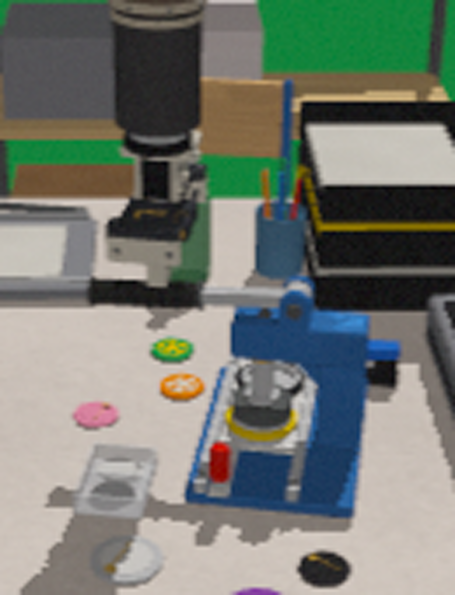

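The lever is level at about (145,292) with the fingers on it, and the ram is down in the yellow die at (262,415). The bystanders are where they were. The fingertip height stayed put when I pressed 1 mm further, at about 32 N, so the lever is on its stop. I'm handing in.

```bash
python3 -c "
from plant import ctrl
print(ctrl.close_job())"
```

```text
the job is handed in; nothing more can be done
None
```

I handed the job in at about 13 s, with the tray against its left stop and the robot holding the lever fully down at about 32 N; the last side view showed the ram down in the yellow die and nothing nearby moved, but the hand-in gave no verdict.

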